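# Register a hinge shell on the bore position gauge

### The arm

A 6-joint arm with a two-finger parallel gripper is mounted at the origin on the work surface. World frame = base frame: x ahead of the robot, y to its left, z up, the work surface at z = 0. Lengths are in m, angles in rad, forces in N, time in s.
With the tool pointing down it reaches from about 0.225 to 0.875 m from the base axis. Payload 3.4 kg.
Tool frame: the origin (TCP) lies at the very end of the fingers, on their centre line; the grasp point (between the pads) lies 19 mm behind it; z points along the fingers, y is the line along which they close (so a half turn about z gives the same grasp; the last joint's range is limited). The gripper opens to 85 mm and grips with 20 to 120 N. Pads are 22 mm wide; open, the fingers measure 114 mm over their backs; the gripper's body (76 mm by 85 mm) begins 54 mm behind the grasp point. The pads swing forward as they close: fully open they stand 13 mm farther back than shut.
Start: joints at [-1.43, 0.276, 1.505, -0, 1.361, -0.121], TCP at [0.149, -0.555, 0.231] pointing down, gripper open.
Joint ranges: [-2.89, 2.89], [-0.75, 2.08], [0.22, 2.7], [-1.18, 4.32], [0.11, 2.71], [-2.7, 2.7]. Speed limits (rad/s): [2.57, 2.57, 3.14, 3.14, 3.14, 3.14].

### API

Orientations are given as a unit quaternion [w, x, y, z].
In Python, from rig import manip, get_image, camera_info gives the robot as it stands. The module is installed in compiled form; this text tells all that it offers.
- The arm moves only by the shell command python3 -m crank 'ROWS' [FORCE]. ROWS is a JSON object of lists of equal length, an entry for each row: "translation": the shift along the tool's x, y, z in mm, a list of three; "roll": the turn about the tool's z in rad; "fingers": the opening, from 0 (shut) to 1 (fully open). A call has 1 to 8 rows; each row shifts and turns the commanded pose from where the row before left it, along the tool's axes as they then stand; what a row does not reach is not made up. A row lasts 1/10 s, in which the tool goes at most 50 mm and 8.59 degrees, less where a joint would pass 70% of its speed; a pose out of reach is approached as far as the arm can. A call is refused whole if a number of a shift passes 50 or a number of a turn 0.15, either way. A call with a gripper value outside its range is refused whole. The fingers move at their own pace and stop on an object; FORCE is the grip in N (left out, the last holds). Time passes only in rows, so rows that do not move let the fingers close. It gives the time, the measured TCP pose, the force, the opening and the grip force at its end, in the units of the state.
- manip.get_state(): the state, without advancing time (a new reading comes with each control period).
- get_image(name): name is "side" or "top" or "wrist"; returns the picture (400x640x3 uint8, blue, green, red); there is no depth.
- camera_info(name): a dict with "mtx" (3x3 intrinsics, pixels), "rvec" (rotation vector, rad) and "tvec" (3), from world to camera coordinates, as OpenCV has them. Camera axes: x right, y down, z forward; pixel columns grow to the right and rows downward; lengths in m; the calibration is good to about 2 mm. The wrist camera is an equidistant fisheye: a pixel r from the principal point sees the ray r / f radians off the axis. A picture is of the moment at which its call begins: read the wrist's pose just before it. camera_info takes no time and is no camera call; for the wrist camera it gives the pose at the moment of the call.
- manip.sign_off(): hands the job in; it is judged then, once.
The state is a dict: "clock": time; "qpos": joint angles; "qd": joint speeds; "effort": joint torques, N m; "position": TCP position; "ee_rot": TCP orientation; "contact_force": force on the tool from outside, world axes, zero at the start; "moment": the same for the moment, N m; "width": finger opening in m; "gripper_force": force on a finger pad.
Only numpy, scipy, OpenCV 4.12 (cv2) and the standard library are available. Lean on these libraries where they do the work, as an engineer would, in place of code of your own. Each camera call takes 0.05 s, during which the arm holds its last target. There are 200 camera calls.

### The job

Check the axle bores of the frosted hinge shell on the bore gauge: while the carriage is drawn back, lay the shell flat on its fixture plate with the bores in line with the gauge pin, and register it fully home against both the side rail and the end stop. Then slide the carriage up to the headstock as far as it goes, gently enough that the shell stays flush against rail and stop while the pin runs through both bores, and let go. Leave the axle, the bearing race and the clamp ring where they are.

Things in the scene. Friction and masses are not known exactly. Their poses are not given: they have to be found in the camera images.
- shell: Loose milky-white polymer tub, 0.14 kg, upright on the bench: 58 mm wide (x), 90 mm long (y), floor 8 mm, side walls 30 mm high, flat outside. At each y end a rounded ear, 12 mm thick, flat end face, top 60 mm up, with a 26 mm bore along y, 34 mm up. Origin: centre of the underside. Same either way round. Grip from above across the 58 mm at mid-length.
- slide: Steel dovetail slide fixed to the bench, 104 x 440 mm; its y axis is the sliding direction, towards the headstock. Origin: on the bench, mid width, 225 mm from the -y end. The blue-grey headstock (y 140 to 215 mm, 118 mm high) holds the horizontal gauge pin, 19 mm thick with tapered nose, pointing to -y.
- carriage (a joint): Carriage position, m: 0 fully drawn back, grows towards the headstock (slide +y), 0.19 is the rigid end of travel at the headstock. Starts at 0 to 0.025. Drag about 6 N; stays where it is left. The shell lies unclamped: a jolt at the end makes it slip off the stop.
- corner (a point): Where the faces of the two stops meet on the top of the dark fixture plate, 54 mm above the bench; rides on the carriage, axes as the slide's. Side rail: face x = 0 looking to -x, y 15 to 125 mm. End stop: face y = 0 looking to +y, x -60 to -8 mm. Both 12 thick, 16 high. Free plate: to x = -110, y = 130. Shell fully home: origin at x -29, y 45, z 0 mm, length along y.
- knob (a point): Centre of the black ball knob, 28 mm in diameter, on a 10 mm stem on the carriage's tail behind the end stop; 82 mm above the bench, tail top 44 mm. From the corner: x -48, y -45 mm. Rides on the carriage; pinch it from above.
- pin_tip (a point): Tip of the fixed gauge pin, on its axis: slide x 19, y 6 mm, 88 mm above the bench. With the carriage at 0 it is 96 mm ahead (+y) of a registered shell, so it enters the bore at a carriage value of about 0.096.
- axle: Bystander: bronze knee axle standing upright on its 38 mm flange, 88 mm high, shaft 20 mm. Origin: centre of the underside.
- race: Bystander: black ceramic bearing race lying flat, 72 mm outside, 52 mm inside, 16 mm high. Origin: centre of the underside.
- clamp_ring: Bystander: sky blue aluminium split clamp ring lying flat, 72 mm outside, 58 mm inside, 18 mm high, lugs to 48 mm from the centre on its +x side. Origin: centre of the underside, on the ring's axis.

How it is judged:
By the outcome, as a careful person would: the job done as asked, in the order asked, and still so for the second after the job is handed in, with the robot touching nothing.
It also fails if it takes over 72 s, if anything falls off the work surface, if the arm or the gripper's body presses on something with over 40 N, if the wrist force passes 120 N, or if a joint passes its speed limit or range.

## Working session

There is one attempt and no reset: what is moved stays moved. The work goes in short steps, Python scripts to look and compute and a shell command to move; the robot and the scene stay as the last step left them, time stands still between calls to the robot, and variables do not carry over. Pictures are saved under pics/ and viewed, at most 10 in all, crops included, and the job is handed in when it is done.

```bash
mkdir -p pics; python3 - <<'E'
from rig import manip,get_image,camera_info
import cv2,numpy as np
for n in("side","top"):
    cv2.imwrite(f"pics/{n}0.png",get_image(n)); c=camera_info(n); R=cv2.Rodrigues(np.array(c['rvec']))[0]
    print(n,np.round(c['mtx'],1).tolist(),'C',np.round(-R.T@np.array(c['tvec']).ravel(),3),np.round(R,3).tolist())
s=manip.get_state();print(s)
E
```

```text
side [[452.6, 0.0, 327.7], [0.0, 452.6, 204.4], [0.0, 0.0, 1.0]] C [0.296 0.704 0.652] [[-0.924, -0.382, 0.009], [-0.256, 0.603, -0.755], [0.283, -0.7, -0.655]]
top [[401.3, 0.0, 316.3], [0.0, 401.3, 195.8], [0.0, 0.0, 1.0]] C [0.423 0.098 1.026] [[-0.024, -0.999, 0.023], [-0.991, 0.021, -0.135], [0.134, -0.026, -0.991]]
{'clock': 0.1, 'qpos': array([-1.43000774e+00,  2.76535545e-01,  1.50602109e+00, -1.38058094e-05,
        1.36071993e+00, -1.21008212e-01]), 'qd': array([ 0.00156987, -0.00151636, -0.00408221,  0.00132801,  0.00050336,
        0.00152472]), 'effort': array([ 1.22059042e-03, -4.17700589e+01, -2.46405441e+01, -1.51566310e-04,
        5.83601097e-03, -3.73388744e-06]), 'position': array([ 0.14873638, -0.5549278 ,  0.23051826]), 'ee_rot': array([-8.41849578e-04,  9.91444490e-01,  1.30526295e-01, -1.50765805e-05]), 'contact_force': array([-0.28367965, -0.98286865,  0.32957818]), 'moment': array([ 0.02988135, -0.02614159,  0.10573278]), 'gripper_force': 0.0, 'width': 0.08528444334863824}
```

View pics/top0.png

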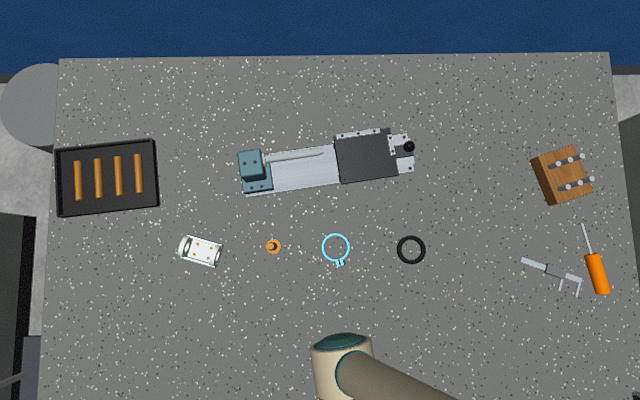

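View pics/side0.png

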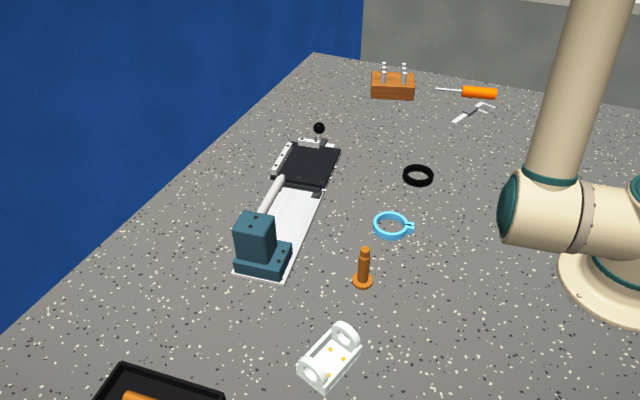

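The top view shows the slide at about (240–415, 128–195) with the headstock to the left, the rail on the upper edge and the knob at (409,146). The shell is at (200,250), and the axle, ring and race are at (273,246), (336,249) and (411,250). The side view agrees: shell at (330,357), knob at (319,128).

```bash
cat > h.py <<'E'
import cv2,numpy as np
from rig import manip,get_image,camera_info
def cam(n):
    c=camera_info(n);R=cv2.Rodrigues(np.array(c['rvec']))[0];t=np.array(c['tvec']).ravel();return np.array(c['mtx']),R,t
def ray(n,uv):
    K,R,t=cam(n);d=R.T@np.linalg.inv(K)@np.array([uv[0],uv[1],1.]);return -R.T@t,d/np.linalg.norm(d)
def plane(n,uv,z):
    C,d=ray(n,uv);return C+d*(z-C[2])/d[2]
def tri(a,b):
    (C1,d1),(C2,d2)=ray("top",a),ray("side",b)
    s=np.linalg.lstsq(np.c_[d1,-d2],C2-C1,rcond=None)[0];p,q=C1+s[0]*d1,C2+s[1]*d2
    return (p+q)/2,np.linalg.norm(p-q)
def blob(m,box):
    x0,y0,x1,y1=box;k=np.zeros(m.shape,np.uint8);k[y0:y1,x0:x1]=m[y0:y1,x0:x1]
    cs=cv2.findContours(k,0,1)[0];return max(cs,key=cv2.contourArea)
E
python3 - <<'E'
from h import *
t=cv2.imread('pics/top0.png');s=cv2.imread('pics/side0.png')
o=np.zeros((600,800,3),np.uint8)
o[:320,:760]=cv2.resize(t[120:200,230:420],None,fx=4,fy=4,interpolation=2)
o[330:530,:280]=cv2.resize(t[228:273,172:228],(280,225),interpolation=2)[:200]
o[330:600,300:560]=cv2.resize(s[315:398,290:370],(260,270),interpolation=2)
o[330:600,570:800]=cv2.resize(s[115:200,265:345],(230,270),interpolation=2)[:]
cv2.imwrite('pics/c0.png',o)
# knob
def knob(im,box):
    m=(im.max(2)<45).astype(np.uint8);c=blob(m,box);return cv2.minEnclosingCircle(c)
a=knob(t,(400,135,420,155));b=knob(s,(311,120,328,135));print('knob',a,b,tri(a[0],b[0]),plane('top',a[0],.082),plane('side',b[0],.082))
# shell
hsv=cv2.cvtColor(t,40);m=((t.min(2)>150)).astype(np.uint8)
c=blob(cv2.morphologyEx(m,3,np.ones((3,3))),(170,228,230,275));r=cv2.minAreaRect(c);print('shell',r,[np.round(plane('top',p,.045)[:2],3) for p in cv2.boxPoints(r)],plane('top',r[0],.045))
# plate
m=((t.max(2)<75)).astype(np.uint8);c=blob(m,(325,125,398,192));r=cv2.minAreaRect(c);print('plate',r,[(p.round(1),np.round(plane('top',p,.054)[:2],4)) for p in cv2.boxPoints(r)])
E
```

```text
knob ((408.3333435058594, 146.0), 5.426366806030273) ((318.7203369140625, 127.82203674316406), 5.333851337432861) (array([ 0.66759234, -0.15374036,  0.08234019]), np.float64(0.0004969365480782379)) [ 0.66792483 -0.15376781  0.082     ] [ 0.66755414 -0.15426529  0.082     ]
shell ((197.2830047607422, 250.0094451904297), (43.40593719482422, 24.58753776550293), 15.945394515991211) [array([0.418, 0.419]), array([0.474, 0.404]), array([0.443, 0.303]), array([0.387, 0.319])] [0.43022745 0.36133673 0.045     ]
plate ((365.98553466796875, 155.65606689453125), (48.582275390625, 60.898902893066406), 81.25383758544922) [(array([332.2, 136.3], dtype=float32), array([0.7036, 0.0286])), (array([392.4, 127. ], dtype=float32), array([ 0.7249, -0.1236])), (array([399.8, 175. ], dtype=float32), array([ 0.6019, -0.1358])), (array([339.6, 184.3], dtype=float32), array([0.5818, 0.014 ]))]
```

View pics/c0.png

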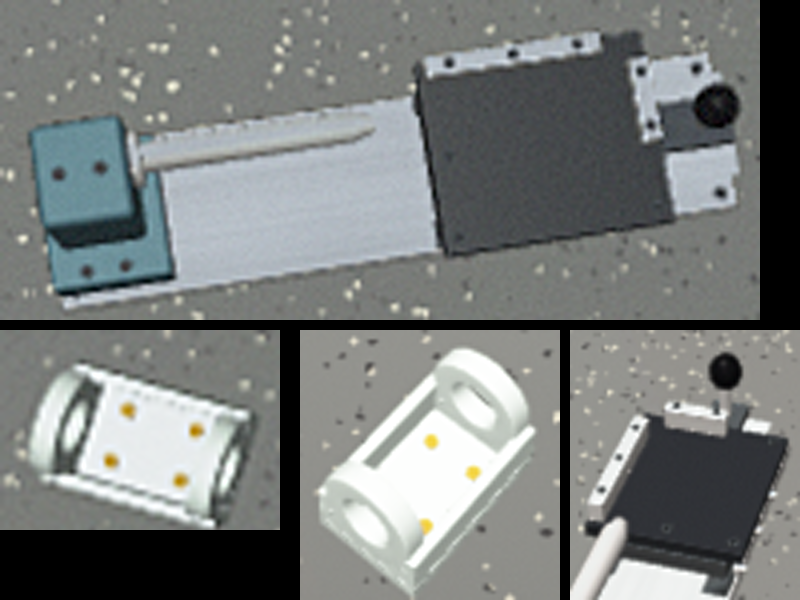

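The crop shows the plate with its rail (top) and end stop (right, next to the knob). The shell's walls are tilted about 16° and its bores are clear. I'll move above the shell and refine with the wrist camera.

```bash
python3 -m crank '{"translation":[[26,-41,0],[26,-41,0],[26,-41,0],[26,-41,0],[26,-41,0],[26,-41,0],[26,-41,0],[26,-41,0]],"roll":[0,0,0,0,0,0,0,0],"fingers":[1,1,1,1,1,1,1,1]}' && python3 -m crank '{"translation":[[26,-41,0],[26,-41,0],[26,-41,0],[26,-41,0],[26,-41,0],[26,-41,0],[26,-41,0],[26,-41,0]],"roll":[0,0,0,0,0,0,0,0],"fingers":[1,1,1,1,1,1,1,1]}' && python3 -m crank '{"translation":[[26,-41,0],[26,-41,0],[26,-41,0],[12,-20,0],[0,0,0]],"roll":[0,0,0,0,0],"fingers":[1,1,1,1,1]}' && python3 -m crank '{"translation":[[0,0,0],[0,0,0],[0,0,0],[0,0,0],[0,0,0],[0,0,0],[0,0,0],[0,0,0]],"roll":[-0.147,-0.147,-0.147,-0.147,-0.147,-0.147,-0.147,0],"fingers":[1,1,1,1,1,1,1,1]}'; python3 - <<'E'
from h import *
s=manip.get_state();print(s['position'],s['ee_rot'],s['qpos'],s['contact_force'])
c=camera_info('wrist');cv2.imwrite('pics/w1.png',get_image('wrist'))
R=cv2.Rodrigues(np.array(c['rvec']))[0];print(c['mtx'],-R.T@np.array(c['tvec']).ravel(),R.round(3))
E
```

```text
clock: 0.9
position: [0.2647, -0.1828, 0.2311]
ee_rot: [-0.0, 0.992, 0.13, 0.0]
contact_force: [1.8, -0.3, -0.3]
width: 0.0854
gripper_force: 0.0
clock: 1.7
position: [0.3807, 0.188, 0.2311]
ee_rot: [0.0, 0.991, 0.131, 0.0]
contact_force: [2.0, -0.5, 0.1]
width: 0.0851
gripper_force: 0.0
clock: 2.2
position: [0.4313, 0.3503, 0.2301]
ee_rot: [-0.0, 0.991, 0.132, -0.0]
contact_force: [-0.6, -0.1, -1.2]
width: 0.0856
gripper_force: 0.0
clock: 3.0
position: [0.4302, 0.3458, 0.2311]
ee_rot: [0.0, 0.799, 0.601, -0.001]
contact_force: [-0.6, -0.6, -0.1]
width: 0.0856
gripper_force: 0.0
[0.43021491 0.34583997 0.23107479] [ 2.32560899e-04  7.99218477e-01  6.01040123e-01 -7.36383175e-04] [ 5.51439153e-01  2.42213086e-01  1.55286991e+00 -6.15623424e-04
  1.34793269e+00  8.32767730e-01] [-0.62894521 -0.63611708 -0.13397275]
[[309.70691629   0.         321.62714707]
 [  0.         309.70691629 199.05149627]
 [  0.           0.           1.        ]] [0.44966376 0.41449105 0.37342051] [[ 0.961 -0.278 -0.   ]
 [-0.267 -0.922  0.282]
 [-0.079 -0.271 -0.959]]
```

View pics/w1.png

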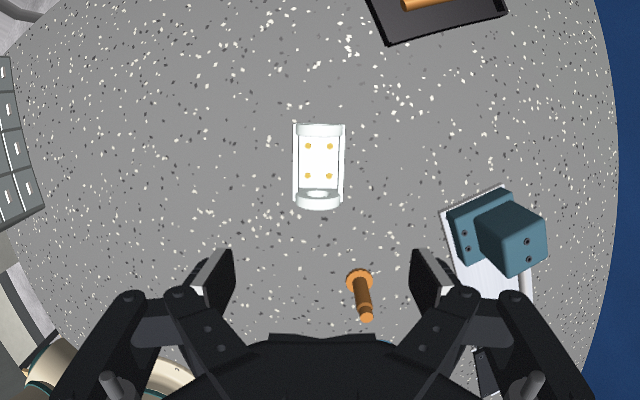

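The wrist view shows the shell centred at (319,166), nearly aligned, with four yellow dots on its floor. The axle is at (360,290) and the headstock at (500,235).

```bash
cat >> h.py <<'E'
def wray(uv,c=None):
    c=c or camera_info('wrist');K=np.array(c['mtx']);R=cv2.Rodrigues(np.array(c['rvec']))[0]
    n=cv2.fisheye.undistortPoints(np.array([[uv]],float),K,np.zeros(4))[0,0]
    d=R.T@np.array([n[0],n[1],1.]);return -R.T@np.array(c['tvec']).ravel(),d
def wplane(uv,z,c=None):
    C,d=wray(uv,c);return C+d*(z-C[2])/d[2]
E
python3 - <<'E'
from h import *
im=cv2.imread('pics/w1.png');hsv=cv2.cvtColor(im,40)
m=cv2.inRange(hsv,(10,80,100),(35,255,255));m[:120]=0;m[215:]=0;m[:,:290]=0;m[:,350:]=0
n,l,st,ce=cv2.connectedComponentsWithStats(m)
P=np.array([wplane(ce[i],.008)[:2] for i in range(1,n)]);print(ce[1:].round(1).tolist(),P.round(4).tolist(),P.mean(0))
w=(im.min(2)>165).astype(np.uint8);c=blob(w,(280,110,360,215))
print('bbox',cv2.boundingRect(c),cv2.minAreaRect(c))
for r in (142,150,160,170,178):
    xs=np.where(w[r,285:352])[0]+285;L,Rr=wplane((xs[0]-.5,r),.03),wplane((xs[-1]+.5,r),.03)
    print(r,xs[0],xs[-1],L[:2].round(4),Rr[:2].round(4),np.linalg.norm(L-Rr).round(4))
t=cv2.imread('pics/top0.png');h=cv2.cvtColor(t,40);m=cv2.inRange(h,(10,80,100),(35,255,255));m[:225]=0;m[275:]=0;m[:,:170]=0;m[:,230:]=0
n,l,st,ce=cv2.connectedComponentsWithStats(m);Q=np.array([plane('top',ce[i],.008)[:2] for i in range(1,n)]);print(Q.round(4).tolist(),Q.mean(0))
E
```

```text
[[307.6, 145.2], [329.5, 145.8], [307.2, 175.0], [328.5, 175.4]] [[0.4225, 0.3801], [0.4471, 0.3721], [0.4116, 0.3457], [0.4361, 0.3379]] [0.42932375 0.35895152]
bbox (292, 119, 54, 92) ((318.5, 164.5), (91.0, 53.0), 90.0)
142 293 345 [0.4091 0.3904] [0.4656 0.3739] 0.0589
150 293 344 [0.4064 0.3818] [0.4621 0.3655] 0.058
160 293 343 [0.403 0.371] [0.458  0.3549] 0.0573
170 292 344 [0.3985 0.3604] [0.456  0.3435] 0.0599
178 292 343 [0.3957 0.3515] [0.4525 0.3349] 0.0592
[[0.4467, 0.3722], [0.4357, 0.3378], [0.4214, 0.3803], [0.4111, 0.345]] [0.42869456 0.35880789]
```

```bash
python3 -m crank '{"translation":[[0,0,0],[12,-5,30],[0,0,40],[0,0,40],[0,0,40],[0,0,40],[0,0,0]],"roll":[0.033,0,0,0,0,0,0],"fingers":[1,1,1,1,1,1,1]}' && python3 -m crank '{"translation":[[0,0,15],[0,0,12],[0,0,4],[0,0,0],[0,0,0]],"roll":[0,0,0,0,0],"fingers":[1,1,1,1,1]}'; python3 -c "
from h import *
cv2.imwrite('pics/s2.png',get_image('side')[270:400,240:420].repeat(4,0).repeat(4,1))"
```

```text
clock: 3.75
position: [0.4256, 0.3571, 0.0365]
ee_rot: [-0.0, 0.809, 0.587, -0.006]
contact_force: [-1.0, -0.9, 0.1]
width: 0.0854
gripper_force: 0.0
clock: 4.25
position: [0.4303, 0.3606, 0.0112]
ee_rot: [0.0, 0.809, 0.588, 0.001]
contact_force: [0.1, -0.8, 0.5]
width: 0.0857
gripper_force: 0.0
```

View pics/s2.png

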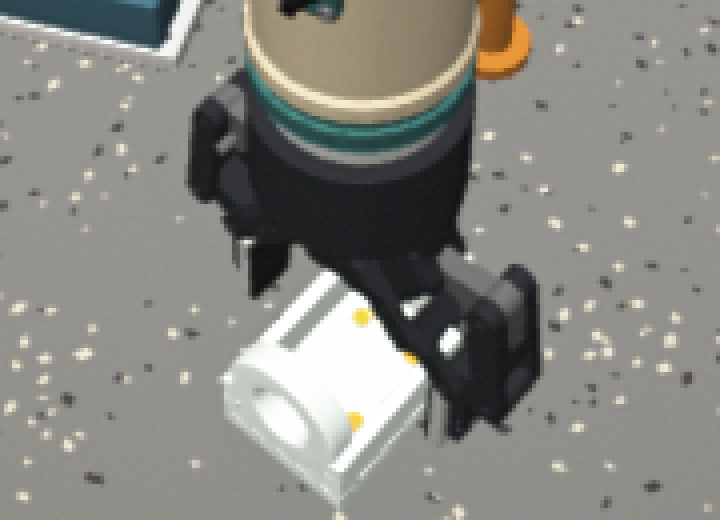

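The fingers straddle the shell's walls at mid-length and the axle is clear. Closing now.

```bash
python3 -m crank '{"translation":[[0,0,0],[0,0,0],[0,0,0],[0,0,0],[0,0,0],[0,0,0],[0,0,0]],"roll":[0,0,0,0,0,0,0],"fingers":[0.5,0.5,0.5,0.4,0.4,0.4,0.4]}' 35 && python3 -m crank '{"translation":[[0,0,-10],[0,0,-20],[0,0,-40],[0,0,-50],[0,0,-50],[0,0,0],[0,0,0]],"roll":[0,0,0,0,0,0,0],"fingers":[0.4,0.4,0.4,0.4,0.4,0.4,0.4]}'; python3 -c "
from h import *
s=manip.get_state();print(s['position'],s['ee_rot'])
C=camera_info('wrist');im=get_image('wrist');cv2.imwrite('pics/w2.png',im)
im2=get_image('top');cv2.imwrite('pics/t2.png',im2)"
```

```text
clock: 5.0
position: [0.4301, 0.3605, 0.0109]
ee_rot: [0.0, 0.809, 0.588, 0.001]
contact_force: [-0.1, -0.4, 5.8]
width: 0.0571
gripper_force: 38.5
clock: 5.7
position: [0.43, 0.3604, 0.1817]
ee_rot: [0.0, 0.809, 0.588, 0.001]
contact_force: [0.1, -0.8, -2.6]
width: 0.0571
gripper_force: 38.0
[0.43000282 0.36044822 0.18168277] [1.08450058e-04 8.08682440e-01 5.88243842e-01 1.37203447e-03]
```

View pics/w2.png

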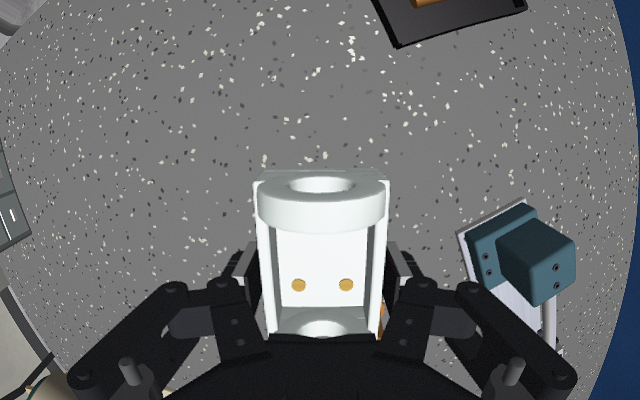

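The shell is held level and square between the pads (centre about (321,260)). I'll carry it over to the fixture plate.

```bash
python3 -m crank '{"translation":[[-10,10,-8],[-20,20,0],[-30,31,0],[-30,31,0],[-30,31,0],[-30,31,0],[-30,31,0],[-30,31,0]],"roll":[0,0,0,0,0,0,0,0],"fingers":[0.4,0.4,0.4,0.4,0.4,0.4,0.4,0.4]}' && python3 -m crank '{"translation":[[-30,31,0],[-30,31,0],[-30,31,0],[-17,18,0],[-10,10,0],[0,0,0]],"roll":[0,0,0,0,0,0],"fingers":[0.4,0.4,0.4,0.4,0.4,0.4]}' && python3 -m crank '{"translation":[[0,0,0],[0,0,0],[0,0,0],[0,0,0],[0,0,0],[0,0,0]],"roll":[-0.114,-0.114,-0.113,-0.113,0,0],"fingers":[0.4,0.4,0.4,0.4,0.4,0.4]}'; python3 -c "
from h import *
s=manip.get_state();print(s['position'],s['ee_rot'],s['qpos'])
cv2.imwrite('pics/w3.png',get_image('wrist'))
im2=get_image('side');cv2.imwrite('pics/s3.png',im2)"
```

```text
clock: 6.6
position: [0.5705, 0.0911, 0.1871]
ee_rot: [-0.001, 0.809, 0.588, -0.001]
contact_force: [-0.9, 0.4, -1.6]
width: 0.057
gripper_force: 38.0
clock: 7.2
position: [0.6496, -0.0568, 0.1869]
ee_rot: [-0.001, 0.809, 0.587, -0.001]
contact_force: [0.8, -0.3, -1.0]
width: 0.057
gripper_force: 38.0
clock: 7.8
position: [0.6489, -0.0534, 0.1882]
ee_rot: [-0.001, 0.656, 0.755, -0.0]
contact_force: [-0.7, 0.6, -1.9]
width: 0.0568
gripper_force: 38.0
[ 0.64885868 -0.05335615  0.18822864] [-5.37934880e-04  6.55924638e-01  7.54826184e-01 -1.14070215e-04] [-1.89039615e-01  4.14667241e-01  1.40028636e+00  3.53653330e-04
  1.32768392e+00 -3.29107118e-01]
```

View pics/s3.png

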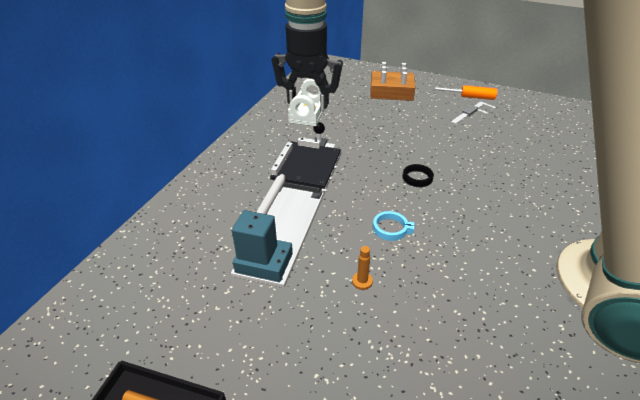

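The shell hangs at (305,103) in the side view, and behind it the plate, rail and stop are free. Lowering over the open part of the plate.

```bash
python3 -m crank '{"translation":[[0,0,20],[0,0,35],[0,0,35],[0,0,20],[0,0,7],[0,0,0]],"roll":[0,0,0,0,0,0],"fingers":[0.4,0.4,0.4,0.4,0.4,0.4]}'; python3 -c "
from h import *
cv2.imwrite('pics/x4.png',get_image('side')[60:200,230:390].repeat(4,0).repeat(4,1))"
```

```text
clock: 8.5
position: [0.6491, -0.0544, 0.0704]
ee_rot: [-0.001, 0.656, 0.755, -0.001]
contact_force: [0.4, 0.4, -0.6]
width: 0.0573
gripper_force: 37.9
```

View pics/x4.png

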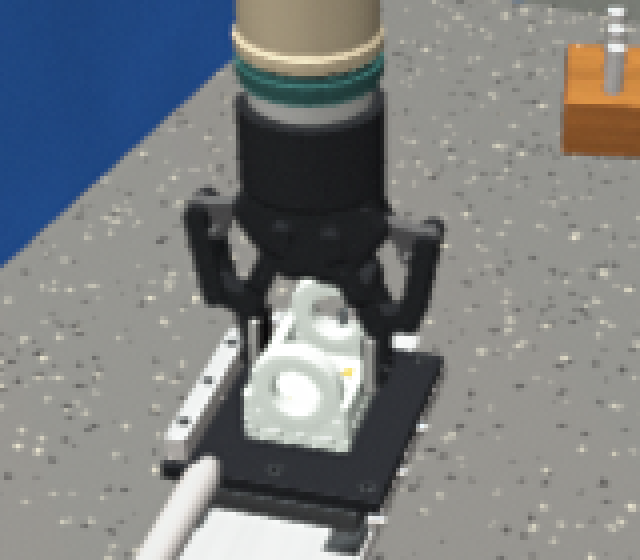

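The shell hovers just above the plate with gaps to both the rail (left) and the stop (behind). Setting it down.

```bash
python3 -m crank '{"translation":[[0,0,2],[0,0,2],[0,0,1],[0,0,0],[0,0,0]],"roll":[0,0,0,0,0],"fingers":[0.4,0.4,0.4,0.4,0.4]}'
```

```text
clock: 9.05
position: [0.6498, -0.0547, 0.0665]
ee_rot: [0.0, 0.656, 0.755, 0.0]
contact_force: [0.5, -0.4, -1.0]
width: 0.0572
gripper_force: 37.9
```

```bash
python3 -m crank '{"translation":[[0,0,1],[0,0,0.5],[0,0,0],[0,0,0]],"roll":[0,0,0,0],"fingers":[0.4,0.4,0.4,0.4]}'
```

```text
clock: 9.45
position: [0.6497, -0.0547, 0.0649]
ee_rot: [0.0, 0.656, 0.755, 0.0]
contact_force: [-0.1, -0.7, 0.8]
width: 0.0573
gripper_force: 38.1
```

```bash
python3 -m crank '{"translation":[[0,0,0.5],[0,0,0.3],[0,0,0]],"roll":[0,0,0],"fingers":[0.4,0.4,0.4]}'
```

```text
clock: 9.75
position: [0.6497, -0.0546, 0.0649]
ee_rot: [0.0, 0.656, 0.755, 0.0]
contact_force: [-1.6, -0.1, 4.5]
width: 0.0572
gripper_force: 38.7
```

Contact reached; releasing and rising, then measuring shell and corner.

```bash
python3 -m crank '{"translation":[[0,0,0],[0,0,0],[0,0,0],[0,0,-5],[0,0,-20],[0,0,-40],[0,0,-45],[0,0,0]],"roll":[0,0,0,0,0,0,0,0],"fingers":[0.8,0.8,0.8,0.8,0.8,0.8,0.8,0.8]}' && python3 -m crank '{"translation":[[-20,-30,0],[-20,-40,0],[-20,-40,0],[0,-40,0],[0,0,0]],"roll":[0,0,0,0,0],"fingers":[0,0,0,0,0]}'; python3 -c "
from h import *
cv2.imwrite('pics/t5.png',get_image('top'));cv2.imwrite('pics/s5.png',get_image('side'))
t=cv2.imread('pics/t5.png');s=cv2.imread('pics/s5.png')
o=np.zeros((600,800,3),np.uint8)
o[:400,:]=cv2.resize(t[112:212,230:430],(800,400),interpolation=2)
cv2.imwrite('pics/c5.png',o[:400])
print(manip.get_state()['position'])"
```

```text
clock: 10.55
position: [0.654, -0.0554, 0.1816]
ee_rot: [0.006, 0.655, 0.755, 0.004]
contact_force: [1.6, -0.5, -0.1]
width: 0.0682
gripper_force: 0.0
clock: 11.05
position: [0.5036, -0.135, 0.1733]
ee_rot: [-0.003, 0.657, 0.754, -0.002]
contact_force: [0.1, 0.6, -0.1]
width: 0.0001
gripper_force: 0.0
[ 0.50920848 -0.135321    0.17424622]
```

View pics/c5.png

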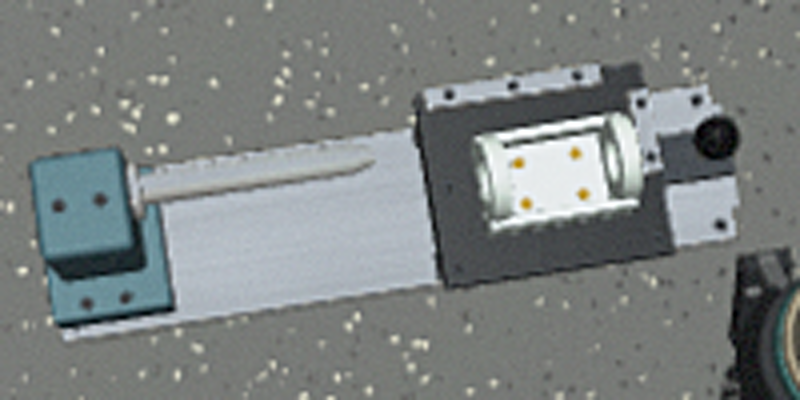

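The shell sits flat and parallel on the plate (centre about (558,178) in the crop), with gaps to rail and stop. Now I bring the closed fingers to its −x side for the push.

```bash
python3 -m crank '{"translation":[[20,32,0],[20,32,0],[19,32,0],[0,0,0],[0,0,40],[0,0,40],[0,0,28],[0,0,0]],"roll":[0,0,0,0,0,0,0,0],"fingers":[0,0,0,0,0,0,0,0]}'; python3 - <<'E'
from h import *
t=cv2.imread('pics/t5.png');h=cv2.cvtColor(t,40);m=cv2.inRange(h,(10,80,90),(35,255,255));m[:140]=0;m[175:]=0;m[:,:345]=0;m[:,395:]=0
n,l,st,ce=cv2.connectedComponentsWithStats(m);Q=np.array([plane('top',ce[i],.062)[:2] for i in range(1,n)]);print(Q.round(4).tolist(),Q.mean(0))
f=lambda u,v,z:plane('top',(230+u/4,112+v/4),z)[:2].round(4)
print('rail bottom edge',f(425,109,.068),f(603,80,.068),'plate front',f(440,287,.054),f(670,252,.054))
s=manip.get_state();print(s['position'],s['ee_rot'])
E
```

```text
clock: 11.95
position: [0.5935, -0.0624, 0.0616]
ee_rot: [-0.004, 0.655, 0.755, -0.002]
contact_force: [-0.7, -0.0, -0.1]
width: -0.0002
gripper_force: 0.0
[[0.6646, -0.072], [0.6589, -0.0358], [0.6392, -0.0758], [0.6337, -0.0398]] [ 0.64909907 -0.05584402]
rail bottom edge [0.6919 0.0198] [ 0.7083 -0.0909] plate front [0.5831 0.013 ] [ 0.6021 -0.1302]
[ 0.59348105 -0.06235783  0.0616389 ] [-0.00396556  0.65526119  0.75538859 -0.00226461]
```

```bash
python3 -m crank '{"translation":[[0,4,0],[0,4,0],[0,3,0],[0,3,0],[0,4,0],[0,4,0],[0,4,0],[0,3,0]],"roll":[0,0,0,0,0,0,0,0],"fingers":[0,0,0,0,0,0,0,0]}' && python3 -m crank '{"translation":[[0,1,0],[0,1,0],[0,1,0],[0,0,0]],"roll":[0,0,0,0],"fingers":[0,0,0,0]}'
```

```text
clock: 12.75
position: [0.6255, -0.0591, 0.066]
ee_rot: [0.0, 0.656, 0.755, 0.0]
contact_force: [-0.6, -0.3, 0.7]
width: 0.0002
gripper_force: 0.5
clock: 13.15
position: [0.6282, -0.0587, 0.0659]
ee_rot: [0.0, 0.656, 0.755, 0.0]
contact_force: [-0.3, -0.6, 0.6]
width: -0.0003
gripper_force: 0.1
```

```bash
for i in 1 2 3; do python3 -m crank '{"translation":[[0,0.8,0],[0,0,0]],"roll":[0,0],"fingers":[0,0]}' | grep -E "position|contact"; done
```

```text
position: [0.6289, -0.0586, 0.0659]
contact_force: [-0.7, 0.7, -0.3]
position: [0.6297, -0.0585, 0.066]
contact_force: [-0.3, -0.4, -0.5]
position: [0.6305, -0.0584, 0.066]
contact_force: [-0.4, 0.2, -0.1]
```

```bash
for i in 1 2 3; do python3 -m crank '{"translation":[[0,0.8,0],[0,0,0]],"roll":[0,0],"fingers":[0,0]}' | grep -E "position|contact"; done; python3 -c "
from h import *
i=get_image('side');cv2.imwrite('pics/s6.png',i);cv2.imwrite('pics/x6.png',i[60:200,230:390].repeat(4,0).repeat(4,1))"
```

```text
position: [0.6313, -0.0582, 0.066]
contact_force: [0.1, -0.7, -0.4]
position: [0.6317, -0.0581, 0.066]
contact_force: [-1.0, -0.3, 1.1]
position: [0.6319, -0.0579, 0.0659]
contact_force: [-4.1, 1.0, 2.6]
```

View pics/x6.png

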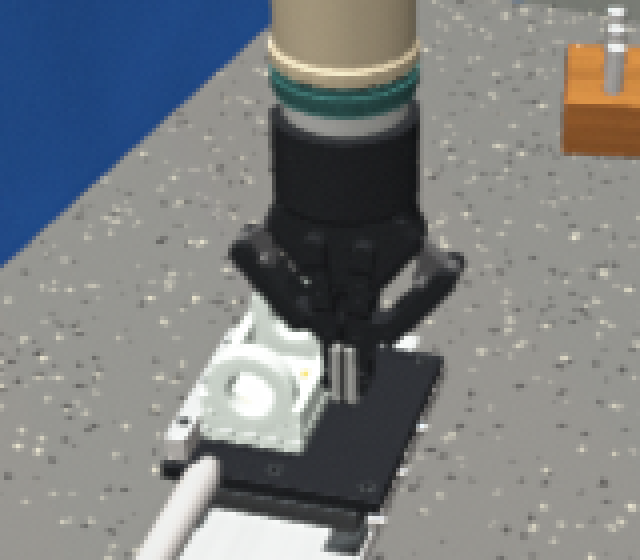

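Side view shows the shell flush along the rail (left) with the closed fingers at (345,370) against its −x wall; the force confirms contact with the rail (4 N). Next I retract, hop to the +y end and push towards the stop.

```bash
python3 -m crank '{"translation":[[0,-2,0],[0,-8,0],[0,0,-40],[0,0,-40],[40,20,0],[27,33.5,0],[0,0,0]],"roll":[0,0,0,0,0,0,0],"fingers":[0,0,0,0,0,0,0]}' && python3 -m crank '{"translation":[[0,0,30],[0,0,35],[0,0,15],[0,0,0],[0,0,0]],"roll":[0,0,0,0,0],"fingers":[0,0,0,0,0]}'; python3 - <<'E'
from h import *
t=get_image('side');cv2.imwrite('pics/s7.png',t)
w=get_image('wrist');cv2.imwrite('pics/w7.png',w)
a=get_image('top');cv2.imwrite('pics/t7.png',a)
E
```

```text
clock: 15.1
position: [0.67, 0.0181, 0.1466]
ee_rot: [0.002, 0.654, 0.756, 0.003]
contact_force: [-0.6, 0.1, -0.4]
width: 0.0002
gripper_force: 0.0
clock: 15.6
position: [0.6665, 0.0139, 0.0662]
ee_rot: [0.0, 0.656, 0.755, 0.0]
contact_force: [0.5, -0.6, -0.0]
width: 0.0001
gripper_force: 0.0
```

```bash
python3 -m crank '{"translation":[[-4,0,0],[-4,0,0],[-3,0,0],[-2,0,0],[-2,0,0],[-1,0,0],[0,0,0]],"roll":[0,0,0,0,0,0,0],"fingers":[0,0,0,0,0,0,0]}'; for i in 1 2 3 4 5; do python3 -m crank '{"translation":[[-0.8,0,0],[0,0,0]],"roll":[0,0],"fingers":[0,0]}' | grep -E "position|contact"; done
```

```text
clock: 16.45
position: [0.6687, -0.0017, 0.0659]
ee_rot: [0.0, 0.656, 0.755, -0.0]
contact_force: [0.1, -0.4, -0.1]
width: -0.0002
gripper_force: 0.0
position: [0.6688, -0.0023, 0.0659]
contact_force: [-0.1, -0.1, -0.7]
position: [0.6689, -0.0031, 0.0659]
contact_force: [-0.5, -0.1, 0.0]
position: [0.669, -0.0039, 0.0659]
contact_force: [0.1, 0.2, -0.3]
position: [0.6691, -0.0048, 0.066]
contact_force: [0.2, -0.1, -0.6]
position: [0.6693, -0.0053, 0.066]
contact_force: [0.3, 1.2, -0.3]
```

```bash
for i in 1 2 3 ; do python3 -m crank '{"translation":[[-0.7,0,0],[0,0,0]],"roll":[0,0],"fingers":[0,0]}' | grep -E "position|contact"; done
```

```text
position: [0.6694, -0.0054, 0.0662]
contact_force: [0.2, 3.0, 1.8]
position: [0.6695, -0.0056, 0.0663]
contact_force: [-0.9, 6.2, 2.4]
position: [0.6696, -0.0061, 0.0663]
contact_force: [0.2, 5.4, 3.0]
```

Force settles at about the carriage drag (6 N), so the shell is home on the stop. I'll repeat the side push to be sure it's square to the rail.

```bash
python3 -m crank '{"translation":[[2,0,0],[8,0,0],[0,0,-40],[0,0,-40],[-33,-26,0],[-33,-26,0],[0,0,0]],"roll":[0,0,0,0,0,0,0],"fingers":[0,0,0,0,0,0,0]}' && python3 -m crank '{"translation":[[0,0,30],[0,0,35],[0,0,15],[0,0,0],[0,3,0],[0,2,0],[0,0,0]],"roll":[0,0,0,0,0,0,0],"fingers":[0,0,0,0,0,0,0]}'; for i in 1 2 3 4; do python3 -m crank '{"translation":[[0,0.8,0],[0,0,0]],"roll":[0,0],"fingers":[0,0]}' | grep -E "position|contact"; done
```

```text
clock: 18.75
position: [0.6233, -0.0743, 0.1464]
ee_rot: [0.0, 0.657, 0.754, -0.002]
contact_force: [0.9, 0.1, -0.3]
width: -0.0001
gripper_force: 0.0
clock: 19.45
position: [0.6325, -0.0696, 0.0675]
ee_rot: [0.002, 0.655, 0.755, 0.001]
contact_force: [0.2, 0.0, 0.3]
width: -0.0002
gripper_force: 0.0
position: [0.6321, -0.0695, 0.0666]
contact_force: [-0.1, -0.3, 0.1]
position: [0.6325, -0.0694, 0.0661]
contact_force: [-0.2, -0.2, -0.2]
position: [0.6332, -0.0692, 0.0659]
contact_force: [-0.6, -0.6, -0.2]
position: [0.6333, -0.0691, 0.0659]
contact_force: [-2.7, 0.1, 1.5]
```

```bash
python3 -m crank '{"translation":[[0,0.6,0],[0,0,0],[0,-2,0],[0,-8,0],[0,0,-40],[0,0,-50],[0,-40,0],[0,-40,0]],"roll":[0,0,0,0,0,0,0,0],"fingers":[0,0,0,0,0,0,0,0]}' && python3 -m crank '{"translation":[[-10,-40,0],[-40,0,0],[-40,0,0],[0,0,0],[0,0,0]],"roll":[0,0,0,0,0],"fingers":[0.6,0.6,0.6,0.6,0.6]}'; cat > meas.py <<'E'
from h import *
import sys
t=get_image('top');s=get_image('side');cv2.imwrite('pics/t%s.png'%sys.argv[1],t);cv2.imwrite('pics/s%s.png'%sys.argv[1],s)
h=cv2.cvtColor(t,40);m=cv2.inRange(h,(10,80,90),(35,255,255));m[:125]=0;m[185:]=0;m[:,:270]=0;m[:,395:]=0
n,l,st,ce=cv2.connectedComponentsWithStats(m);Q=np.array([plane('top',ce[i],.062)[:2] for i in range(1,n)])
Q=Q[np.argsort(Q[:,1])];print('dots',Q.round(4).tolist(),Q.mean(0).round(4))
a=np.arctan2(-(Q[2:].mean(0)-Q[:2].mean(0))[0],(Q[2:].mean(0)-Q[:2].mean(0))[1]);print('yaw',np.degrees(a))
k=(t.max(2)<45).astype(np.uint8);c=cv2.minEnclosingCircle(blob(k,(401,135,422,157)))
kw=plane('top',c[0],.082)[:2];print('knob',c,kw)
th=np.radians(8);R=np.array([[np.cos(th),-np.sin(th)],[np.sin(th),np.cos(th)]]);print('shell in corner frame',R.T@(Q.mean(0)-kw)+[-.048,-.045])
E
python3 meas.py 8
```

```text
clock: 21.05
position: [0.5472, -0.0823, 0.1581]
ee_rot: [0.003, 0.655, 0.755, 0.002]
contact_force: [-0.1, 0.0, -0.1]
width: 0.0004
gripper_force: 0.0
clock: 21.55
position: [0.5187, -0.1771, 0.156]
ee_rot: [0.0, 0.656, 0.754, 0.0]
contact_force: [0.3, 0.5, -0.3]
width: 0.0511
gripper_force: 0.0
dots [[0.6644, -0.0831], [0.6903, -0.0797], [0.66, -0.0475], [0.685, -0.0439]] [ 0.6749 -0.0636]
yaw 7.7218031068878785
knob ((408.71429443359375, 146.2857208251953), 5.4399309158325195) [ 0.66719629 -0.15465834]
shell in corner frame [-0.02770091  0.04412997]
```

Numbers show the shell at (−28, 44) mm in the corner frame, parallel to the slide, so it's home within camera accuracy. Now to the knob.

```bash
python3 -m crank '{"translation":[[2,40,0],[0,45,0],[0,40,0],[0,25,0],[0,0,0],[0,0,0]],"roll":[0,0,0,0,0,0],"fingers":[0.6,0.6,0.6,0.6,0.6,0.6]}' && python3 -m crank '{"translation":[[0,0,30],[0,0,30],[0,0,22],[0,0,8],[0,0,3],[0,0,0],[0,0,0]],"roll":[0,0,0,0,0,0,0],"fingers":[0.6,0.6,0.6,0.6,0.6,0.6,0.6]}'
```

```text
clock: 22.25
position: [0.6665, -0.1517, 0.1552]
ee_rot: [-0.001, 0.655, 0.756, -0.0]
contact_force: [-0.4, -0.6, 0.1]
width: 0.0515
gripper_force: 0.0
clock: 22.95
position: [0.6676, -0.1536, 0.0646]
ee_rot: [0.001, 0.656, 0.755, 0.0]
contact_force: [0.1, -0.5, -0.4]
width: 0.0515
gripper_force: 0.0
```

```bash
python3 -m crank '{"translation":[[0,0,1],[0,0,0],[0,0,0],[0,0,0],[0,0,0],[0,0,0]],"roll":[0,0,0,0,0,0],"fingers":[0.25,0.25,0.25,0.25,0.25,0.25]}' 40; python3 -m crank '{"translation":[[0.5,0,0],[1,0,0],[1,0,0],[1,0,0],[1,0,0],[1,0,0]],"roll":[0,0,0,0,0,0],"fingers":[0.25,0.25,0.25,0.25,0.25,0.25]}'
```

```text
clock: 23.55
position: [0.6685, -0.1534, 0.0634]
ee_rot: [0.002, 0.656, 0.755, 0.001]
contact_force: [3.1, 1.4, 6.3]
width: 0.0259
gripper_force: 39.3
clock: 24.15
position: [0.6682, -0.1509, 0.0634]
ee_rot: [0.004, 0.655, 0.755, -0.0]
contact_force: [3.7, -6.7, 4.8]
width: 0.0259
gripper_force: 39.2
```

Pinched; the carriage moves with the expected ~6 N drag. Continuing smoothly.

```bash
python3 -m crank '{"translation":[[1,0,0],[2,0,0],[2,0,0],[3,0,0],[3,0,0],[3,0,0],[3,0,0],[3,0,0]],"roll":[0,0,0,0,0,0,0,0],"fingers":[0.25,0.25,0.25,0.25,0.25,0.25,0.25,0.25]}'; python3 -m crank '{"translation":[[3,0,0],[3,0,0],[3,0,0],[3,0,0],[3,0,0],[3,0,0],[2,0,0],[2,0,0]],"roll":[0,0,0,0,0,0,0,0],"fingers":[0.25,0.25,0.25,0.25,0.25,0.25,0.25,0.25]}'; python3 - <<'E'
from h import *
f=lambda u,v,z:plane('top',(230+u/4,112+v/4),z)[:2].round(4)
print('pin tip',f(375,158,.088))
E
```

```text
clock: 24.95
position: [0.6655, -0.1311, 0.0634]
ee_rot: [0.004, 0.655, 0.755, -0.0]
contact_force: [5.3, -6.1, 4.7]
width: 0.0255
gripper_force: 39.2
clock: 25.75
position: [0.6626, -0.1092, 0.0633]
ee_rot: [0.004, 0.655, 0.755, -0.0]
contact_force: [5.0, -6.0, 4.1]
width: 0.0254
gripper_force: 39.2
pin tip [0.6566 0.0524]
```

```bash
python3 -m crank '{"translation":[[2,0.2,0],[3,0.2,0],[3,0.1,0],[3,0,0],[3,0,0],[3,0,0],[2,0,0],[1,0,0]],"roll":[0,0,0,0,0,0,0,0],"fingers":[0.25,0.25,0.25,0.25,0.25,0.25,0.25,0.25]}'; python3 meas.py 9
```

```text
clock: 26.55
position: [0.6599, -0.0891, 0.0633]
ee_rot: [0.004, 0.655, 0.755, -0.0]
contact_force: [3.4, -5.5, 5.5]
width: 0.0257
gripper_force: 39.3
dots [[0.6559, -0.0188], [0.6819, -0.0149], [0.6507, 0.0168], [0.6768, 0.0201]] [0.6663 0.0008]
yaw 8.263729715833465
knob ((402.5, 149.5), 2.12142014503479) [ 0.65948394 -0.13906291]
shell in corner frame [-0.02178087  0.09254195]
```

Shell moved with the carriage exactly (65.0 vs 64.9 mm). Into the bores.

```bash
python3 -m crank '{"translation":[[1,0,0],[2,0,0],[3,0,0],[3,0,0],[3,0,0],[3,0,0],[3,0,0],[3,0,0]],"roll":[0,0,0,0,0,0,0,0],"fingers":[0.25,0.25,0.25,0.25,0.25,0.25,0.25,0.25]}'; python3 -m crank '{"translation":[[3,0,0],[3,0,0],[3,0,0],[3,0,0],[3,0,0],[3,0,0],[3,0,0],[3,0,0]],"roll":[0,0,0,0,0,0,0,0],"fingers":[0.25,0.25,0.25,0.25,0.25,0.25,0.25,0.25]}'; python3 -m crank '{"translation":[[3,0,0],[3,0,0],[3,0,0],[3,0,0],[3,0,0],[3,0,0],[2,0,0],[1,0,0]],"roll":[0,0,0,0,0,0,0,0],"fingers":[0.25,0.25,0.25,0.25,0.25,0.25,0.25,0.25]}'; python3 meas.py 10 | head -2
```

```text
clock: 27.45
position: [0.6572, -0.0685, 0.0633]
ee_rot: [0.004, 0.655, 0.755, -0.0]
contact_force: [5.1, -5.4, 5.1]
width: 0.0257
gripper_force: 39.3
clock: 28.25
position: [0.654, -0.0447, 0.0634]
ee_rot: [0.004, 0.655, 0.755, -0.0]
contact_force: [4.4, -6.0, 5.5]
width: 0.0262
gripper_force: 39.2
clock: 29.05
position: [0.6512, -0.0236, 0.0633]
ee_rot: [0.004, 0.655, 0.755, 0.0]
contact_force: [5.0, -6.1, 4.6]
width: 0.026
gripper_force: 39.3
dots [[0.647, 0.0464], [0.6732, 0.0502], [0.6423, 0.0818]] [0.6542 0.0595]
yaw 28.05853881499702
```

```bash
python3 -m crank '{"translation":[[1,0,0],[2,0,0],[3,0,0],[3,0,0],[3,0,0],[3,0,0],[2,0,0],[1,0,0]],"roll":[0,0,0,0,0,0,0,0],"fingers":[0.25,0.25,0.25,0.25,0.25,0.25,0.25,0.25]}'; python3 -m crank '{"translation":[[1,0,0],[1,0,0],[1,0,0],[1,0,0],[1,0,0],[1,0,0],[1,0,0],[1,0,0]],"roll":[0,0,0,0,0,0,0,0],"fingers":[0.25,0.25,0.25,0.25,0.25,0.25,0.25,0.25]}'
```

```text
clock: 29.95
position: [0.6488, -0.0058, 0.0633]
ee_rot: [0.004, 0.655, 0.755, 0.0]
contact_force: [4.6, -5.4, 4.9]
width: 0.0255
gripper_force: 39.2
clock: 30.75
position: [0.6478, 0.0019, 0.0633]
ee_rot: [0.004, 0.655, 0.755, 0.0]
contact_force: [5.9, -4.2, 4.3]
width: 0.0259
gripper_force: 39.2
```

```bash
for i in 1 2 3 4 ; do python3 -m crank '{"translation":[[0.7,0,0],[0.7,0,0],[0.7,0,0]],"roll":[0,0,0],"fingers":[0.25,0.25,0.25]}' | grep -E "position|contact"; done
```

```text
position: [0.6475, 0.004, 0.0633]
contact_force: [5.1, -5.5, 4.6]
position: [0.6472, 0.0061, 0.0634]
contact_force: [5.3, -6.1, 4.6]
position: [0.6469, 0.0081, 0.0633]
contact_force: [4.8, -5.2, 5.3]
position: [0.6466, 0.0103, 0.0633]
contact_force: [4.7, -5.5, 5.4]
```

```bash
for i in 1 2 3 4 5 6; do python3 -m crank '{"translation":[[0.4,0,0],[0.4,0,0],[0.4,0,0]],"roll":[0,0,0],"fingers":[0.25,0.25,0.25]}' | grep -E "position|contact"; done
```

```text
position: [0.6465, 0.0115, 0.0633]
contact_force: [5.2, -5.2, 5.0]
position: [0.6463, 0.0126, 0.0633]
contact_force: [6.5, -4.6, 4.7]
position: [0.6462, 0.0134, 0.0634]
contact_force: [5.3, -6.8, 4.4]
position: [0.6463, 0.0134, 0.0634]
contact_force: [5.3, -9.7, 4.5]
position: [0.6462, 0.0135, 0.0633]
contact_force: [4.4, -12.7, 3.2]
position: [0.6462, 0.0134, 0.0633]
contact_force: [5.3, -15.4, 3.0]
```

Rigid end reached (force climbs with no further motion). I'll relax the commanded overshoot, then let go.

```bash
python3 -m crank '{"translation":[[-1,0.5,0],[-1,0.5,0],[-1,0.5,0],[-1,0,0],[-0.7,0,0],[0,0,0]],"roll":[0,0,0,0,0,0],"fingers":[0.25,0.25,0.25,0.25,0.25,0.25]}'
```

```text
clock: 34.35
position: [0.6462, 0.0134, 0.0633]
ee_rot: [0.002, 0.655, 0.755, -0.0]
contact_force: [3.1, -4.3, 6.7]
width: 0.0259
gripper_force: 39.4
```

```bash
python3 -m crank '{"translation":[[-0.7,0.5,0],[-0.7,0.5,0],[0,0,0]],"roll":[0,0,0],"fingers":[0.25,0.25,0.25]}'; python3 -m crank '{"translation":[[0,0,0],[0,0,0],[0,0,0],[0,0,0],[0,0,0]],"roll":[0,0,0,0,0],"fingers":[0.4,0.5,0.6,0.6,0.6]}' 20; python3 -m crank '{"translation":[[0,0,-5],[0,0,-20],[0,0,-40],[0,0,-40],[-20,-30,0],[-30,-40,0],[-30,-40,0],[0,0,0]],"roll":[0,0,0,0,0,0,0,0],"fingers":[0.6,0.6,0.6,0.6,0.6,0.6,0.6,0.6]}'; python3 - <<'E'
from h import *
t=get_image('top');s=get_image('side');cv2.imwrite('pics/t11.png',t);cv2.imwrite('pics/s11.png',s)
k=(t.max(2)<45).astype(np.uint8);k[:,:300]=0
n,l,st,ce=cv2.connectedComponentsWithStats(k[100:200]);
print([(st[i].tolist(),ce[i].round(1)) for i in range(1,n) if st[i][4]>40])
h=cv2.cvtColor(t,40);m=cv2.inRange(h,(10,80,90),(35,255,255));m[:125]=0;m[190:]=0;m[:,:270]=0;m[:,395:]=0
n,l,st,ce=cv2.connectedComponentsWithStats(m);Q=np.array([plane('top',ce[i],.062)[:2] for i in range(1,n)]);print(Q.round(4).tolist(),st[1:,4])
# shell bores/ears: bystanders unchanged?
t0=cv2.imread('pics/top0.png');d=cv2.absdiff(t,t0).max(2)
for nm,b in dict(axle=(262,235,285,258),ring=(318,230,354,270),race=(394,232,430,268)).items():
    x0,y0,x1,y1=b;print(nm,(d[y0:y1,x0:x1]>40).sum())
print(manip.get_state()['contact_force'])
E
```

```text
clock: 34.65
position: [0.6462, 0.0135, 0.0633]
ee_rot: [0.001, 0.655, 0.755, -0.0]
contact_force: [0.4, -1.8, 9.0]
width: 0.0261
gripper_force: 39.5
clock: 35.15
position: [0.6456, 0.0145, 0.0615]
ee_rot: [-0.0, 0.655, 0.755, -0.0]
contact_force: [0.2, -0.4, 1.2]
width: 0.051
gripper_force: 0.0
clock: 35.95
position: [0.5435, -0.0832, 0.1674]
ee_rot: [-0.001, 0.657, 0.754, -0.002]
contact_force: [0.6, 1.6, 0.2]
width: 0.0512
gripper_force: 0.0
[([336, 52, 11, 10, 84], array([340.8,  56.7])), ([383, 53, 11, 47, 191], array([387.5,  78.4]))]
[[0.6419, 0.0834], [0.6368, 0.1199]] [6 6]
axle 0
ring 0
race 335
[1.04613321 0.14914638 0.62197396]
```

```bash
python3 - <<'E'
from h import *
t=cv2.imread('pics/t11.png')
k=(t.max(2)<45).astype(np.uint8);c=cv2.minEnclosingCircle(blob(k,(332,148,350,166)));kw=plane('top',c[0],.082)[:2]
th=np.radians(8);R=np.array([[np.cos(th),-np.sin(th)],[np.sin(th),np.cos(th)]])
k0=np.array([.66720,-.15466])
print(c,'knob travel',R.T@(kw-k0))
for a,b in (((.6644,-.0831),(.6419,.0834)),((.66,-.0475),(.6368,.1199))): print(R.T@(np.array(b)-a))
s0=cv2.imread('pics/side0.png');s=cv2.imread('pics/s11.png');d=cv2.absdiff(s,s0).max(2)
for nm,b in dict(race=(398,160,438,190),ring=(368,208,418,243),axle=(348,242,378,292)).items():
    x0,y0,x1,y1=b;print(nm,(d[y0:y1,x0:x1]>40).sum())
E
```

```text
((340.8333435058594, 156.8333282470703), 5.296840667724609) knob travel [0.0002763  0.16751359]
[0.00089129 0.16801103]
[0.00032336 0.16899969]
race 0
ring 0
axle 0
```

The carriage travelled 168 mm and the shell moved with it, within pixel resolution. None of the bystanders moved, and the arm is clear.

```bash
python3 -c "
from rig import manip
print(manip.sign_off())"
```

```text
the job is handed in; nothing more can be done
None
```

The job is handed in: the shell was registered against rail and stop, the carriage was slid slowly to its rigid end with the pin run into the bores, and the knob was let go; cameras put the shell within about 1 mm of the carriage's travel and show the axle, race and ring unmoved.

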